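# Set and lock a telescoping hold-down on a bush

## Robot

A 6-joint arm with a two-finger parallel gripper is mounted at the origin on a cart in front of the work surface, level with it; the furniture and walls round the work are solid. World frame = base frame: x ahead of the robot, y to its left, z up, the work surface at z = 0. Lengths are in m, angles in rad, forces in N, time in s.
With the tool pointing down it reaches from about 0.375 to 0.925 m from the base axis. Payload 5.7 kg.
Tool frame: the origin (TCP) lies at the very end of the fingers, on their centre line; the grasp point (between the pads) lies 19 mm behind it; z points along the fingers, y is the line along which they close (so a half turn about z gives the same grasp; the last joint's range is limited). The gripper opens to 85 mm and grips with 20 to 120 N. Pads are 22 mm wide; open, the fingers measure 114 mm over their backs; the gripper's body (76 mm by 85 mm) begins 54 mm behind the grasp point. The pads swing forward as they close: fully open they stand 13 mm farther back than shut.
Start: joints at [-1.241, 0.359, 1.51, -0, 1.272, -0.115], TCP at [0.258, -0.542, 0.231] pointing down, gripper open.
Joint ranges: [-2.97, 2.97], [-1.01, 2.36], [0.21, 2.38], [-0.96, 4.11], [0.2, 2.71], [-2.98, 2.98]. Speed limits (rad/s): [2.39, 2.39, 3.14, 3.14, 3.14, 3.14].

## Interface

Orientations are given as a rotation vector (axis times angle).
In Python, from workcell import robot gives the robot as it stands.
- The arm moves only by the shell command python3 -m handwheel 'ROWS' [OPENING] [FORCE]. ROWS is a JSON object whose one key "targets" holds a list of rows, each an object with "offset": the shift along the tool's x, y, z in units of 50 mm (1.0 is 50 mm), a list of three; "twist": the turn about the tool's z in rad. A call has 1 to 20 rows; each row shifts and turns the commanded pose from where the row before left it, along the tool's axes as they then stand; what a row does not reach is not made up. A row lasts 1/8 s, in which the tool goes at most 62.5 mm and 10.7 degrees, less where a joint would pass 70% of its speed; a pose out of reach is approached as far as the arm can. A call is refused whole if a number of a shift passes 1 or a number of a turn 0.188, either way. A call with a gripper value outside its range is refused whole. OPENING is the opening, from 0 (shut) to 1 (fully open), set as the call begins (- or left out, the last holds). The fingers move at their own pace and stop on an object; FORCE is the grip in N (left out, the last holds). Time passes only in rows, so rows that do not move let the fingers close. It gives the time, the measured TCP pose, the force, the opening and the grip force at its end, in the units of the state.
- robot.state(): the state, without advancing time (a new reading comes with each control period).
- robot.get_image(name): name is "scene" or "top" or "wrist"; returns the picture (384x512x3 uint8, blue, green, red); there is no depth.
- robot.calibration(name): a dict with "fx", "fy", "cx", "cy" (pixels), "R" (3x3) and "t" (3): a world point X has camera coordinates R X + t. Camera axes: x right, y down, z forward; pixel columns grow to the right and rows downward; lengths in m; the calibration is good to about 2 mm. The wrist camera is an equidistant fisheye: a pixel r from the principal point sees the ray r / f radians off the axis. A picture is of the moment at which its call begins: read the wrist's pose just before it. calibration takes no time and is no camera call; for the wrist camera it gives the pose at the moment of the call.
- robot.job_done(): hands the job in; it is judged then, once.
The state is a dict: "time": time; "joint_pos": joint angles; "qd": joint speeds; "joint_efforts": joint torques, N m; "eef_pos": TCP position; "tool_rot": TCP orientation; "ft_force": force on the tool from outside, world axes, zero at the start; "wrist_torque": the same for the moment, N m; "finger_gap": finger opening in m; "gripper_force": force on a finger pad.
Only numpy, scipy, OpenCV 4.12 (cv2) and the standard library are available. Lean on these libraries where they do the work, as an engineer would, in place of code of your own. Each camera call takes 0.05 s, during which the arm holds its last target. There are 200 camera calls.

## Task

The bronze guide bush on the bench stand has to be held down by the stand's telescoping rod. Twist the rod's orange wing grip anticlockwise by about 65 degrees to unlock it, slide the rod down until its spring pad presses on the bush with about 9 N (never as much as 20 N), and keep that pressure while you twist the grip back clockwise to its stop to lock it; then let go and move clear. The bush stays upright where it stands, with the pad still pressing on it.

Things in the scene. Friction and masses are not known exactly. Their poses are not given: they have to be found in the camera images.
- stand: Blue hold-down stand bolted to the bench, 130 x 100 x 182 mm: grey base plate 14 mm thick; a blue column on its +x side (top 182 mm up, its highest part) carries an arm with an upright sleeve. Origin: on the bench, on the sleeve's axis; x points from sleeve to column, z up.
- sleeve_top (a point): Centre of the upper end of the vertical aluminium sleeve, 180 mm above the bench; the sleeve is 38 mm across and 55 mm long. The rod slides and twists on its vertical axis.
- rod: Telescoping rod (steel, 22 mm diameter) through the sleeve, topped by an orange wing grip 56 mm long in the rod's x, 24 mm wide in its y, 28 mm high. Origin: centre of the wing grip, on the rod's axis, 265 mm above the bench when extension is 0; z up. Rod and pad weigh about 0.23 kg. Grip it firmly (40 N or more) for turning.
- rod_end (a point): Lower end of the steel rod, 140 mm below the grip's centre. Under it a black rubber pad, 26 mm across, hangs on a screwed stem: its underside is 16 to 26 mm below this point, set differently every time and not measured, so its contact with the bush must be felt. The pad is sprung upward-yielding: 3 N per mm, bottoming hard after 7 mm.
- extension (a joint): How far the rod is slid down through the sleeve, m, 0 (highest) to 0.065; grows downward. Unlocked, it slides with a drag of about 3 N, which holds its weight but little of the pad's spring: let go unlocked, it is pushed up until about 5 N are left. Locked, it holds a push of the pad of about 10 N.
- twist (a joint): Twist of the rod, rad: 0 is locked, at its stop, with the long side of the wing grip in line with the stand's x; grows anticlockwise seen from above to a stop at 1.25. Below about 0.9 an eccentric cam wedges the rod ever harder (turning takes 0.3 to 0.7 N m); above that it slides freely. It stays where it is left. It starts locked, at 0 to 0.1.
- bush: Bronze guide bush standing upright, flange down, loose on the base plate under the rod, between three small dowels: 42 mm flange, 45 mm high, 0.16 kg. Origin: centre of its underside, on the base plate's top; its top is 59 mm above the bench.

How it is judged:
By the outcome, as a careful person would: the job done as asked, in the order asked, and still so for the second after the job is handed in, with the robot touching nothing.
It also fails if it takes over 64 s, if anything falls off the work surface, if the arm or the gripper's body presses on something with over 40 N, if the wrist force passes 120 N, or if a joint passes its speed limit or range.

## Working session

There is one attempt and no reset: what is moved stays moved. The work goes in short steps, Python scripts to look and compute and a shell command to move; the robot and the scene stay as the last step left them, time stands still between calls to the robot, and variables do not carry over. Pictures are saved under pics/ and viewed, at most 10 in all, crops included, and the job is handed in when it is done.

```bash
mkdir -p pics; ls; python3 - <<'E'
from workcell import robot
import cv2,json
print(robot.state())
for n in("scene","top"):
    cv2.imwrite(f"pics/{n}0.png",robot.get_image(n)); print(n,robot.calibration(n))
E
```

```text
pics
{'time': 0.0, 'joint_pos': array([-1.24109595e+00,  3.59517098e-01,  1.51147520e+00, -4.61832587e-06,
        1.27254749e+00, -1.15080753e-01]), 'qd': array([-0.00089945,  0.00150885,  0.00107464, -0.00101667, -0.00059907,
        0.00119218]), 'joint_efforts': array([ 1.17773008e-03, -5.27621949e+01, -2.78619933e+01,  2.10441345e-05,
        1.32583181e-02, -1.27273756e-05]), 'eef_pos': array([ 0.25792258, -0.54093339,  0.23043015]), 'tool_rot': array([-3.06233627e+00, -6.92490977e-01,  3.34268978e-04]), 'ft_force': array([-0.02946595,  0.7402289 ,  0.25040172]), 'wrist_torque': array([-0.01692409,  0.03962653, -0.00530434]), 'gripper_force': 0.0, 'finger_gap': 0.0855911173914039}
scene {'fx': 447.3489591072868, 'fy': 447.3489591072868, 'cx': 261.54297115810715, 'cy': 194.9055785128908, 'R': array([[-8.35972225e-01, -5.48771755e-01, -1.99511282e-05],
       [-4.11649083e-01,  6.27110250e-01, -6.61269814e-01],
       [ 3.62898708e-01, -5.52794985e-01, -7.50148140e-01]]), 't': array([0.47677684, 0.31696181, 0.77598075])}
top {'fx': 410.13019336305166, 'fy': 410.13019336305166, 'cx': 258.72238554776834, 'cy': 189.43862808305747, 'R': array([[-0.01355921, -0.99950578, -0.02836094],
       [-0.98380933,  0.01840471, -0.1782708 ],
       [ 0.17870467,  0.02548455, -0.98357266]]), 't': array([0.03692113, 0.58331009, 0.91043541])}
```

View pics/scene0.png

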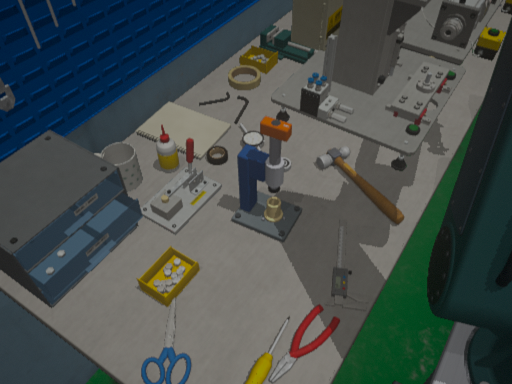

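View pics/top0.png

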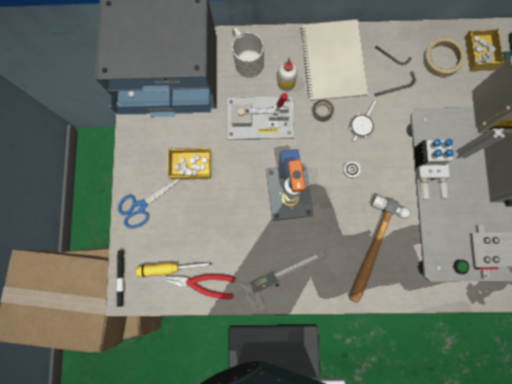

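The scene view has the stand at about (270,180), with the orange grip at (276,129). In the top view the grip is at about (295,176). Next I'll enlarge both.

```bash
python3 - <<'E'
import cv2,numpy as np
a=cv2.imread("pics/scene0.png")[105:245,220:310]; b=cv2.imread("pics/top0.png")[140:225,255:325]
A=cv2.resize(a,None,fx=4.2,fy=4.2,interpolation=3);B=cv2.resize(b,None,fx=5.5,fy=5.5,interpolation=3)
c=np.zeros((600,790,3),np.uint8);c[:A.shape[0],:A.shape[1]]=A;c[:B.shape[0],400:400+B.shape[1]]=B
cv2.imwrite("pics/crop0.png",c)
E
```

```text
(no output)
```

View pics/crop0.png

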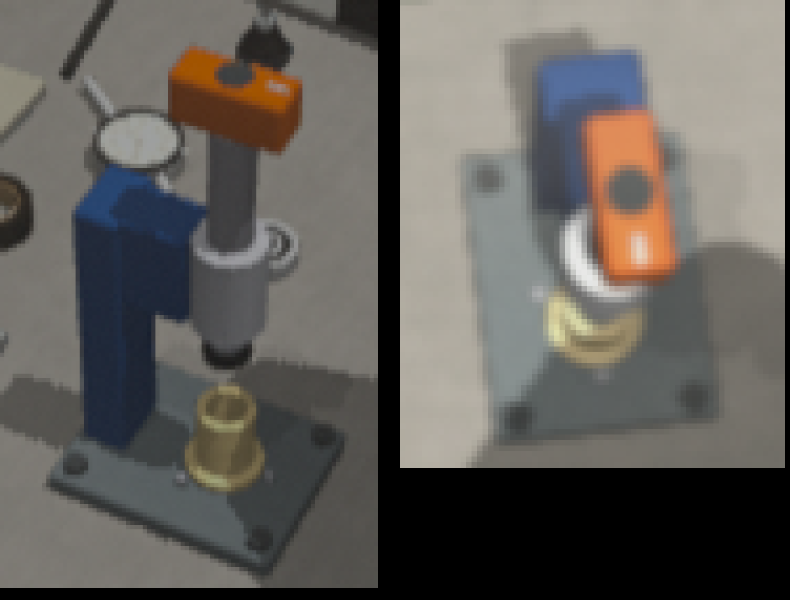

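Crop positions. Scene: the grip's top disc is at crop (236,73) and its end midpoints at (180,66) and (294,95). Top view: the disc is at (630,190) and the end midpoints at (619,114) and (641,270). The base plate corners in the top view are (463,155), (716,412) and (497,440).

```bash
cat > h.py <<'E'
from workcell import robot
import cv2,numpy as np
def P(n):
    c=robot.calibration(n);return np.array([[c['fx'],0,c['cx']],[0,c['fy'],c['cy']],[0,0,1]])@np.c_[c['R'],c['t']]
def S(u,v):return (220+(u+.5)/4.2-.5,105+(v+.5)/4.2-.5)
def T(u,v):return (255+(u-400+.5)/5.5-.5,140+(v+.5)/5.5-.5)
def tri(s,t):
    X=cv2.triangulatePoints(P("scene"),P("top"),np.array(s,float).reshape(2,1),np.array(t,float).reshape(2,1))[:,0];return X[:3]/X[3]
def onz(n,p,z):
    M=P(n);H=np.c_[M[:,:2],M[:,2]*z+M[:,3]];x=np.linalg.solve(H,[*p,1]);return x[:2]/x[2]
E
python3 - <<'E'
from h import *
for s,t in (((236,73),(630,190)),((180,66),(619,114)),((294,95),(641,268))):print(tri(S(*s),T(*t)))
print("disc@.279",onz("scene",S(236,73),.279),onz("top",T(630,190),.279))
q=[onz("top",T(*c),.014) for c in((463,155),(497,440),(716,412))];print(q)
d=q[0]-q[1];print("x axis deg",np.degrees(np.arctan2(d[1],d[0])),np.linalg.norm(d),np.linalg.norm(q[2]-q[1]))
q=[onz("scene",S(*c),.014) for c in((50,480),(267,570),(344,438))];print(q)
a=onz("scene",S(180,66),.279)-onz("scene",S(294,95),.279);print("grip",np.degrees(np.arctan2(a[1],a[0])))
a=onz("top",T(619,114),.279)-onz("top",T(641,270),.279);print("grip",np.degrees(np.arctan2(a[1],a[0])))
s=robot.state();print(cv2.Rodrigues(s['tool_rot'])[0],s['eef_pos'])
E
```

```text
[ 0.56998743 -0.04641278  0.27761499]
[ 0.59715398 -0.04407417  0.2709208 ]
[ 0.54368858 -0.04960436  0.27557886]
disc@.279 [ 0.56935621 -0.04491551] [ 0.56942034 -0.04642071]
[array([0.64490374, 0.00971189]), array([ 0.51641863, -0.0030416 ]), array([ 0.52713036, -0.09917124])]
x axis deg 5.6686357877980225 0.12911651838171162 0.09672461046454138
[array([0.6403603 , 0.01436234]), array([0.51449446, 0.00114264]), array([ 0.52520172, -0.09557   ])]
grip 11.591458788854013
grip 6.127408859515125
[[ 9.02706226e-01  4.30257056e-01 -5.78293049e-04]
 [ 4.30257412e-01 -9.02704816e-01  1.60438169e-03]
 [ 1.68268622e-04 -1.69710021e-03 -9.99998546e-01]] [ 0.25792653 -0.54103699  0.23050925]
```

```bash
python3 -m handwheel '{"targets":[{"offset":[0,0,-0.8],"twist":0},{"offset":[0,0,-0.8],"twist":0},{"offset":[0,0,-0.8],"twist":0},{"offset":[0.62,-0.39,0],"twist":0},{"offset":[0.62,-0.39,0],"twist":0},{"offset":[0.62,-0.39,0],"twist":0},{"offset":[0.62,-0.39,0],"twist":0},{"offset":[0.62,-0.39,0],"twist":0},{"offset":[0.62,-0.39,0],"twist":0},{"offset":[0.62,-0.39,0],"twist":0},{"offset":[0.62,-0.39,0],"twist":0},{"offset":[0.62,-0.39,0],"twist":0},{"offset":[0.62,-0.39,0],"twist":0},{"offset":[0.62,-0.39,0],"twist":0},{"offset":[0.62,-0.39,0],"twist":0},{"offset":[0.62,-0.39,0],"twist":0},{"offset":[0.62,-0.39,0],"twist":0},{"offset":[0.62,-0.39,0],"twist":0},{"offset":[0.62,-0.39,0],"twist":0}]}' 1
python3 -m handwheel '{"targets":[{"offset":[0,0,0],"twist":0.155},{"offset":[0,0,0],"twist":0.155},{"offset":[0,0,0],"twist":0},{"offset":[0,0,0],"twist":0}]}'
python3 - <<'E'
from h import *
s=robot.state();c=robot.calibration("wrist");im=robot.get_image("wrist")
cv2.imwrite("pics/w1.png",im);print(c);R=cv2.Rodrigues(s['tool_rot'])[0];print(s['eef_pos'],np.degrees(np.arctan2(R[1,0],R[0,0])),s['ft_force'],R)
E
```

```text
time: 2.48
eef_pos: [0.5719, -0.0454, 0.3508]
tool_rot: [-3.064, -0.693, 0.001]
ft_force: [-0.2, -0.3, 0.3]
finger_gap: 0.0855
gripper_force: 0.0
time: 2.98
eef_pos: [0.5715, -0.0466, 0.3511]
tool_rot: [-3.134, -0.216, 0.001]
ft_force: [0.1, -0.2, 0.0]
finger_gap: 0.085
gripper_force: 0.0
{'fx': 297.3186396354542, 'fy': 297.3186396354542, 'cx': 256.9432958353152, 'cy': 188.91868883278696, 'R': array([[ 1.37017578e-01, -9.90568484e-01, -5.11369558e-04],
       [-9.40734555e-01, -1.30286086e-01,  3.13119838e-01],
       [-3.10233267e-01, -4.24218588e-02, -9.49713486e-01]]), 't': array([-0.12456613,  0.45378525,  0.66987113])}
[ 0.57145786 -0.04661157  0.35107782] 7.881461926791972 [ 0.07478473 -0.16567257  0.0468472 ] [[ 9.90553762e-01  1.37123929e-01 -5.22108984e-04]
 [ 1.37124043e-01 -9.90553866e-01  1.87281490e-04]
 [-4.91496299e-04 -2.57106079e-04 -9.99999846e-01]]
```

View pics/w1.png

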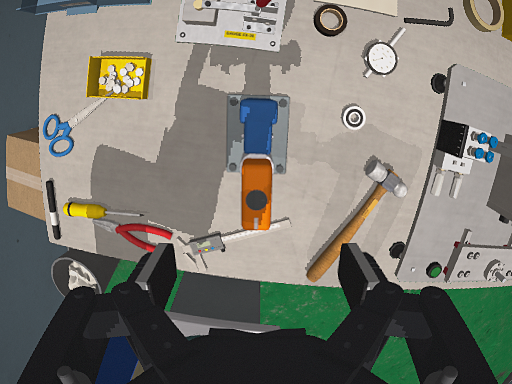

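In the wrist view the grip's disc is at about (257,200). The top face runs from about (258,170) to (256.5,230), so it lines up with the tool x axis to within a degree or two.

```bash
cat >> h.py <<'E'
def fish(p,z,c):
    d=np.array([(p[0]-c['cx'])/c['fx'],(p[1]-c['cy'])/c['fy']]);r=np.linalg.norm(d);ray=np.r_[d/r*np.sin(r),np.cos(r)]
    w=c['R'].T@ray;o=-c['R'].T@c['t'];return (o+w*(z-o[2])/w[2])[:2]
E
python3 - <<'E'
from h import *
c=robot.calibration("wrist")
im=cv2.imread("pics/w1.png")
hsv=cv2.cvtColor(im,cv2.COLOR_BGR2HSV)
m=cv2.inRange(hsv,(5,150,150),(16,255,255));m[:, :230]=0;m[:,285:]=0;m[:150]=0;m[240:]=0
for y in range(152,236,6):
    x=np.flatnonzero(m[y]);print(y,(x.min(),x.max()) if len(x) else None, im[y,250].tolist())
g=cv2.cvtColor(im,cv2.COLOR_BGR2GRAY)[184:218,240:274];k=(g<100).astype(np.uint8)
n,l,st,ce=cv2.connectedComponentsWithStats(k);i=1+np.argmax(st[1:,4]);u=ce[i]+[240,184];print(st[i],u,fish(u,.279,c))
cv2.imwrite("pics/w1c.png",cv2.resize(im[145:245,220:300],None,fx=6,fy=6,interpolation=3))
E
```

```text
152 None [98, 55, 23]
158 None [72, 88, 125]
164 None [14, 66, 132]
170 (np.int64(242), np.int64(270)) [22, 98, 189]
176 (np.int64(243), np.int64(270)) [20, 95, 187]
182 (np.int64(243), np.int64(270)) [18, 96, 188]
188 (np.int64(243), np.int64(269)) [17, 97, 189]
194 (np.int64(244), np.int64(270)) [60, 60, 58]
200 (np.int64(243), np.int64(270)) [61, 61, 60]
206 (np.int64(244), np.int64(270)) [62, 59, 55]
212 (np.int64(244), np.int64(270)) [20, 84, 166]
218 (np.int64(244), np.int64(269)) [13, 81, 165]
224 (np.int64(243), np.int64(269)) [15, 92, 184]
230 None [148, 165, 188]
[  2   0  30  34 631] [254.66719493 200.87321712] [ 0.57168174 -0.04510302]
```

View pics/w1c.png

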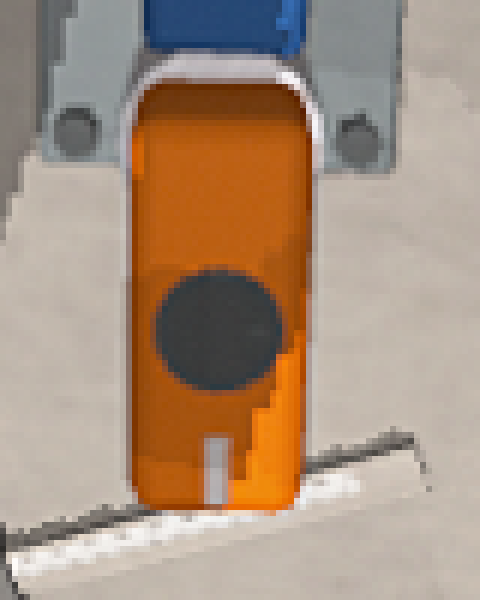

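The enlarged disc centre is at (256.1,199.6), and the long axis is vertical to within about half a degree.

```bash
python3 - <<'E'
from h import *
c=robot.calibration("wrist")
for p in((256.1,199.6),(256.5,176),(256.2,228)):print(fish(p,.279,c))
g=[fish(p,.014,c) for p in((227.5,171.5),(286,173.6))];print(g)
E
```

```text
[ 0.57287234 -0.04605741]
[ 0.59163593 -0.04379418]
[ 0.54881465 -0.04942528]
[array([ 0.51873534, -0.00425037]), array([ 0.52851119, -0.10193247])]
```

Grip axis: about (0.5715,-0.046) at 7.5°. The stand's x axis is at 5.7°. The tool is already aligned, so I'll descend and grip.

```bash
python3 -m handwheel '{"targets":[{"offset":[0,0,0.34],"twist":0},{"offset":[0,0,0.34],"twist":0},{"offset":[0,0,0.34],"twist":0},{"offset":[0,0,0.34],"twist":0},{"offset":[0,0,0.34],"twist":0},{"offset":[0,0,0.34],"twist":0},{"offset":[0,0,0],"twist":0},{"offset":[0,0,0],"twist":0}]}'
python3 -m handwheel '{"targets":[{"offset":[0,0,0],"twist":0},{"offset":[0,0,0],"twist":0},{"offset":[0,0,0],"twist":0},{"offset":[0,0,0],"twist":0},{"offset":[0,0,0],"twist":0},{"offset":[0,0,0],"twist":0},{"offset":[0,0,0],"twist":0},{"offset":[0,0,0],"twist":0}]}' 0 70
python3 - <<'E'
from h import *
s=robot.state();print(s['wrist_torque'],s['ft_force'],s['joint_pos'])
a=cv2.resize(robot.get_image("wrist")[140:384,100:412],(480,375));b=cv2.resize(robot.get_image("scene")[90:220,220:320],(288,375),interpolation=3)
cv2.imwrite("pics/g1.png",np.hstack([a,b]))
E
```

```text
time: 4.03
eef_pos: [0.572, -0.0466, 0.2497]
tool_rot: [3.134, 0.212, 0.001]
ft_force: [0.4, -0.7, 0.3]
finger_gap: 0.0854
gripper_force: 0.0
time: 5.03
eef_pos: [0.5716, -0.0459, 0.2495]
tool_rot: [-3.133, -0.211, -0.0]
ft_force: [-0.4, 5.4, 4.0]
finger_gap: 0.0225
gripper_force: 70.9
[ 0.76566641  0.16638878 -0.23848502] [-0.38364436  5.43264912  4.01731413] [-2.01340524e-01  3.04756776e-01  1.54498879e+00  1.23167984e-03
  1.29200653e+00  1.23436707e+00]
```

View pics/g1.png

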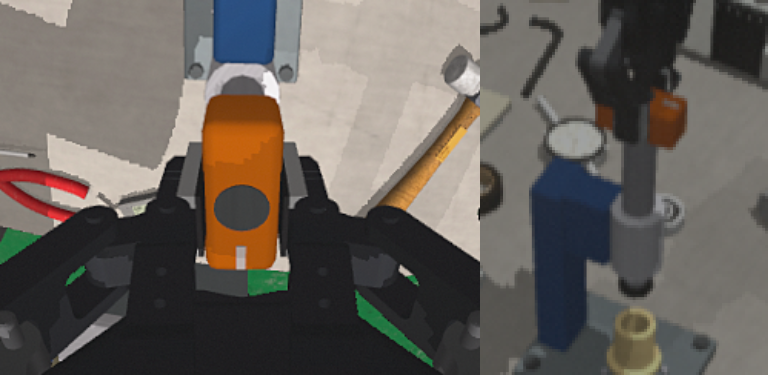

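The grasp is good: the pads hold both sides of the grip, with the disc centred between them at about (242,207). I'll take out the 0.8 mm lateral offset and start unlocking.

```bash
python3 -m handwheel '{"targets":[{"offset":[0,-0.016,0],"twist":0},{"offset":[0,0,0],"twist":-0.08},{"offset":[0,0,0],"twist":-0.08},{"offset":[0,0,0],"twist":-0.08},{"offset":[0,0,0],"twist":-0.08},{"offset":[0,0,0],"twist":0},{"offset":[0,0,0],"twist":0}]}'
cat > st.py <<'E'
from h import *
s=robot.state();R=cv2.Rodrigues(s['tool_rot'])[0];print(s['time'],s['eef_pos'].round(5),"yaw",round(np.arctan2(R[1,0],R[0,0]),4),"F tool",(R.T@s['ft_force']).round(2),"T",(R.T@s['wrist_torque']).round(3),s['finger_gap'])
E
python3 st.py
```

```text
time: 6.0
eef_pos: [0.5716, -0.0458, 0.2493]
tool_rot: [3.061, 0.706, 0.0]
ft_force: [-0.2, 1.9, 1.0]
finger_gap: 0.0226
gripper_force: 70.5
6.0 [ 0.57163 -0.04582  0.24926] yaw 0.4537 F tool [ 0.62 -1.76 -0.97] T [ 0.324  0.248 -0.125] 0.0226096175708577
```

```bash
python3 -m handwheel '{"targets":[{"offset":[0,0,0],"twist":-0.1},{"offset":[0,0,0],"twist":-0.1},{"offset":[0,0,0],"twist":-0.1},{"offset":[0,0,0],"twist":-0.1},{"offset":[0,0,0],"twist":-0.1},{"offset":[0,0,0],"twist":-0.1},{"offset":[0,0,0],"twist":-0.1},{"offset":[0,0,0],"twist":-0.1},{"offset":[0,0,0],"twist":0},{"offset":[0,0,0],"twist":0},{"offset":[0,0,0],"twist":0}]}'
python3 st.py
```

```text
time: 7.38
eef_pos: [0.5715, -0.0457, 0.2491]
tool_rot: [-2.544, -1.843, 0.0]
ft_force: [-0.6, 1.9, -1.6]
finger_gap: 0.0229
gripper_force: 70.3
7.375 [ 0.5715  -0.04569  0.24911] yaw 1.2536 F tool [ 1.65 -1.15  1.63] T [ 0.078  0.925 -0.047] 0.022920341842979492
```

```bash
python3 -m handwheel '{"targets":[{"offset":[0,0,0.1],"twist":0},{"offset":[0,0,0.1],"twist":0},{"offset":[0,0,0],"twist":0}]}';python3 st.py
python3 -m handwheel '{"targets":[{"offset":[0,0,0.1],"twist":0},{"offset":[0,0,0.1],"twist":0},{"offset":[0,0,0.1],"twist":0},{"offset":[0,0,0.1],"twist":0},{"offset":[0,0,0.04],"twist":0},{"offset":[0,0,0.02],"twist":0},{"offset":[0,0,0.02],"twist":0},{"offset":[0,0,0.02],"twist":0}]}'
python3 st.py
```

```text
time: 7.75
eef_pos: [0.5715, -0.0457, 0.2385]
tool_rot: [-2.543, -1.844, 0.0]
ft_force: [2.1, 3.1, -3.6]
finger_gap: 0.0231
gripper_force: 69.9
7.75 [ 0.57148 -0.0457   0.23846] yaw 1.2546 F tool [3.56 1.03 3.61] T [-0.149  0.955 -0.01 ] 0.023079621307175193
time: 8.75
eef_pos: [0.5716, -0.0457, 0.2144]
tool_rot: [-2.543, -1.844, -0.0]
ft_force: [-1.0, 3.7, 1.9]
finger_gap: 0.0232
gripper_force: 70.5
8.75 [ 0.57155 -0.04569  0.21436] yaw 1.2548 F tool [ 3.24 -2.14 -1.88] T [ 0.224  1.038 -0.077] 0.023152030536066376
```

```bash
m='python3 st.py'
python3 -m handwheel '{"targets":[{"offset":[0,0,0.02],"twist":0},{"offset":[0,0,0.02],"twist":0}]}' >/dev/null;$m
python3 -m handwheel '{"targets":[{"offset":[0,0,0.02],"twist":0}]}' >/dev/null;$m
python3 -m handwheel '{"targets":[{"offset":[0,0,0.02],"twist":0}]}' >/dev/null;$m
python3 -m handwheel '{"targets":[{"offset":[0,0,0.02],"twist":0}]}' >/dev/null;$m
```

```text
9.0 [ 0.57151 -0.0457   0.21226] yaw 1.2548 F tool [ 3.2  -2.08 -1.46] T [ 0.194  1.038 -0.059] 0.022461138446321756
9.125 [ 0.57151 -0.0457   0.21124] yaw 1.2548 F tool [ 3.16 -1.57 -1.28] T [ 0.255  1.076 -0.044] 0.022401105255592378
9.25 [ 0.57154 -0.04568  0.21025] yaw 1.2548 F tool [ 3.84 -2.04 -0.76] T [ 0.263  1.108 -0.029] 0.023246135825330947
9.375 [ 0.57152 -0.04571  0.20924] yaw 1.2548 F tool [ 3.98 -2.28 -1.83] T [0.195 1.023 0.002] 0.022494431021977006
```

```bash
m='python3 st.py'
python3 -m handwheel '{"targets":[{"offset":[0,0,0.02],"twist":0}]}' >/dev/null;$m
python3 -m handwheel '{"targets":[{"offset":[0,0,0.02],"twist":0}]}' >/dev/null;$m
python3 -m handwheel '{"targets":[{"offset":[0,0,0.02],"twist":0}]}' >/dev/null;$m
```

```text
9.5 [ 0.57152 -0.04574  0.20826] yaw 1.2547 F tool [ 3.8  -2.16 -1.33] T [0.276 1.099 0.042] 0.02262854646538434
9.625 [ 0.57156 -0.04574  0.20746] yaw 1.2547 F tool [ 3.33 -2.86 -4.45] T [0.401 1.053 0.016] 0.022877788201465035
9.75 [ 0.57155 -0.04574  0.2067 ] yaw 1.2548 F tool [ 3.67 -3.73 -6.88] T [ 0.563  1.017 -0.044] 0.022993517686485058
```

```bash
m='python3 st.py'
python3 -m handwheel '{"targets":[{"offset":[0,0,0.02],"twist":0}]}' >/dev/null;$m
```

```text
9.875 [ 0.57156 -0.0457   0.20596] yaw 1.2549 F tool [ 3.57 -3.65 -9.66] T [ 0.718  1.04  -0.01 ] 0.02283870946387798
```

Contact came at z of about 0.2083, and the force is now about 8.3 N above the sliding baseline of about 1.4 N. I'll add a touch more, then twist back.

```bash
m='python3 st.py'
python3 -m handwheel '{"targets":[{"offset":[0,0,0.006],"twist":0},{"offset":[0,0,0],"twist":0}]}' >/dev/null;$m
python3 -m handwheel '{"targets":[{"offset":[0,0,0],"twist":0.08},{"offset":[0,0,0],"twist":0.08},{"offset":[0,0,0],"twist":0.08},{"offset":[0,0,0],"twist":0}]}' >/dev/null;$m
```

```text
10.125 [ 0.57153 -0.04572  0.20583] yaw 1.2548 F tool [ 3.4  -4.2  -8.23] T [ 0.721  1.04  -0.062] 0.02280052950979327
10.625 [ 0.57157 -0.04573  0.20588] yaw 1.0142 F tool [ 2.4  -3.9  -8.44] T [ 1.031  0.847 -0.035] 0.02307115044537304
```

```bash
m='python3 st.py'
python3 -m handwheel '{"targets":[{"offset":[0,0,0.006],"twist":0},{"offset":[0,0,0],"twist":0}]}' >/dev/null;$m
python3 -m handwheel '{"targets":[{"offset":[0,0,0],"twist":0.1},{"offset":[0,0,0],"twist":0.1},{"offset":[0,0,0],"twist":0.1},{"offset":[0,0,0],"twist":0}]}' >/dev/null;$m
python3 -m handwheel '{"targets":[{"offset":[0,0,0],"twist":0.1},{"offset":[0,0,0],"twist":0.1},{"offset":[0,0,0],"twist":0.1},{"offset":[0,0,0],"twist":0.1},{"offset":[0,0,0],"twist":0.1},{"offset":[0,0,0],"twist":0},{"offset":[0,0,0],"twist":0}]}' >/dev/null;$m
```

```text
10.875 [ 0.57154 -0.04571  0.2058 ] yaw 1.0148 F tool [  2.68  -4.23 -10.81] T [1.236 0.762 0.01 ] 0.022870710805470422
11.375 [ 0.57147 -0.04566  0.2058 ] yaw 0.7141 F tool [  0.85  -4.21 -10.53] T [ 1.723  0.25  -0.078] 0.022890110573327696
12.25 [ 0.57137 -0.04568  0.20577] yaw 0.215 F tool [ -0.74  -4.56 -11.13] T [ 1.612 -0.833 -0.139] 0.02278554514920838
```

```bash
m='python3 st.py'
python3 -m handwheel '{"targets":[{"offset":[0,0,0],"twist":0.05},{"offset":[0,0,0],"twist":0.05},{"offset":[0,0,0],"twist":0}]}' >/dev/null;$m
python3 -m handwheel '{"targets":[{"offset":[0,0,0],"twist":0.03},{"offset":[0,0,0],"twist":0.03},{"offset":[0,0,0],"twist":0}]}' >/dev/null;$m
python3 - <<'E'
from h import *
a=cv2.resize(robot.get_image("wrist")[140:384,100:412],(480,375));b=cv2.resize(robot.get_image("scene")[90:220,220:320],(288,375),interpolation=3)
cv2.imwrite("pics/g2.png",np.hstack([a,b]))
E
```

```text
12.625 [ 0.57138 -0.0457   0.20577] yaw 0.115 F tool [ -0.36  -4.57 -10.02] T [ 1.535 -1.006 -0.353] 0.02291545509643003
13.0 [ 0.57157 -0.04581  0.20579] yaw 0.057 F tool [ -2.19  -3.9  -10.39] T [ 1.189 -0.652 -1.162] 0.0228717078586542
```

View pics/g2.png

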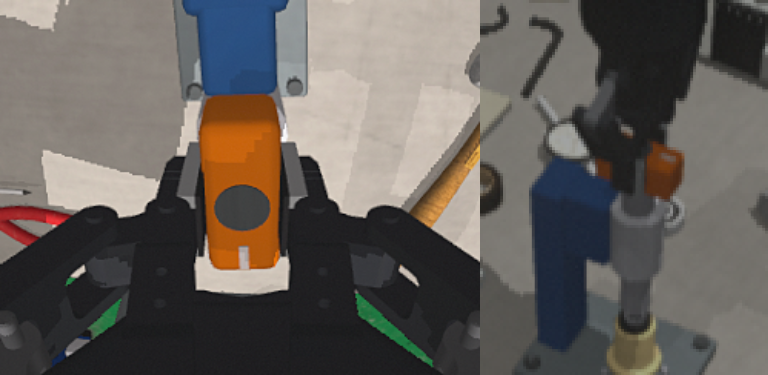

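The torque rose to 1.2 N m, so the grip is at its stop. The pad is pressed on the upright bush, seen at about (635,330). Now I'll release and move clear.

```bash
m='python3 st.py'
python3 -m handwheel '{"targets":[{"offset":[0,0,0],"twist":0},{"offset":[0,0,0],"twist":0},{"offset":[0,0,0],"twist":0},{"offset":[0,0,0],"twist":0},{"offset":[0,0,0],"twist":0},{"offset":[0,0,0],"twist":0}]}' 1 >/dev/null;$m
python3 -m handwheel '{"targets":[{"offset":[0,0,-0.3],"twist":0},{"offset":[0,0,-0.5],"twist":0},{"offset":[0,0,-0.5],"twist":0},{"offset":[0,0,-0.5],"twist":0},{"offset":[0,0,-0.5],"twist":0},{"offset":[0,0,-0.5],"twist":0},{"offset":[0,0,0],"twist":0},{"offset":[0,0,0],"twist":0}]}';$m
python3 - <<'E'
from h import *
a=cv2.resize(robot.get_image("wrist")[100:300,150:370],(412,375));b=cv2.resize(robot.get_image("scene")[105:245,220:310],(378,588),interpolation=3)
c=np.zeros((588,790,3),np.uint8);c[:375,:412]=a;c[:,412:]=b;cv2.imwrite("pics/f.png",c)
E
```

```text
13.85 [ 0.57152 -0.0458   0.20466] yaw 0.0548 F tool [ 0.01 -0.37 -0.13] T [ 0.008  0.009 -0.019] 0.08485976897902674
time: 14.85
eef_pos: [0.5712, -0.0457, 0.3444]
tool_rot: [-3.14, -0.086, 0.001]
ft_force: [0.3, -0.8, -0.1]
finger_gap: 0.0859
gripper_force: 0.0
14.85 [ 0.57115 -0.04566  0.34442] yaw 0.0548 F tool [0.28 0.82 0.08] T [-0.046  0.002 -0.041] 0.0859263476998048
```

View pics/f.png

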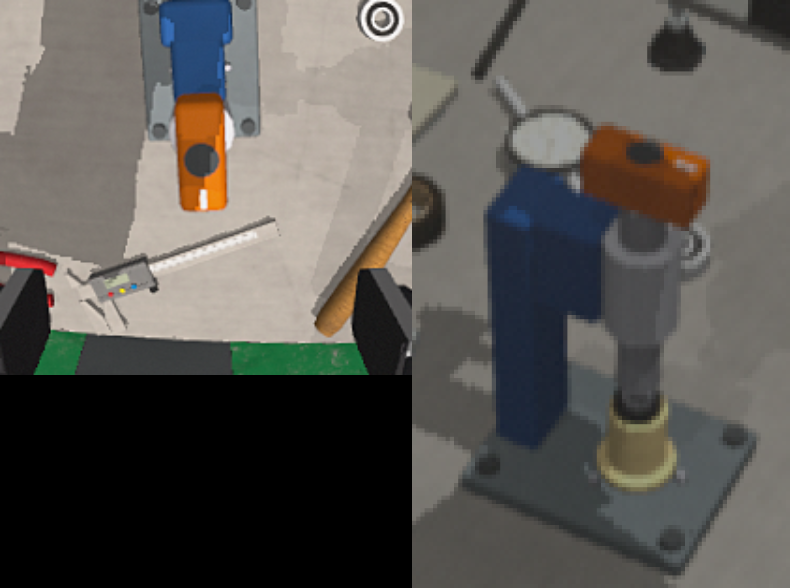

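The bush stands upright with the pad on it, the grip is in line with the stand, and the gripper is clear. I'll hand it in.

```bash
python3 -c "
from workcell import robot
print(robot.job_done())"
```

```text
the job is handed in; nothing more can be done
None
```

The job is handed in at about 15 s: I unlocked the rod by about 64°, pressed the pad on the bush with an estimated 8.5–9 N, locked it at the stop, and let go and moved clear, with the last picture showing the bush upright under the pad (the force left after release was not measured).

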